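# Fit the splined mug chuck on the foot-finishing spindle

## Task

Put the orange-hubbed mug chuck on the green machine's splined spindle: push it on lightly while rocking it until the teeth mesh, never ramming tooth against tooth, and slide it down fully home on the shoulder. Then swing the yellow keeper round to its stop so that it points at the spindle and lies over the chuck's flange. Let go of everything, and leave the mugs, jar, sponge and brush where they are.

Things in the scene. Friction and masses are not known exactly. Their poses are not given: they have to be found in the camera images.
- chuck: The loose mug chuck, 0.35 to 0.6 kg, standing on the bench: a round aluminium flange 120 mm across, 10 mm thick, and on it an orange hexagonal pillar, 50 mm across flats, reaching 50 mm above the underside. Origin: centre of the underside; z up along the bore. A flat of the pillar faces the chuck's +x, the others every 60 degrees; grip it from above across two flats.
- chuck_top (a point): Centre of the top of the chuck's pillar, 50 mm above its underside, on the bore's axis.
- bore_mouth (a point): Centre of the bore's lower mouth, at the chuck's underside. The bore runs straight through to the top; six inward teeth along all of it, each 5.4 mm wide, one behind each flat of the pillar (every 60 degrees from the chuck's +x), their tips on a circle of 27 mm diameter.
- machine: The machine, fixed to the bench: green housing 200 mm (x) by 215 mm (y), 70 mm high. Origin: at bench level below the spindle's axis; z up. An upright steel spindle stands on it, braked: it turns only above about 2 N m. Until the teeth have meshed (chuck's underside 22 mm or less above the shoulder), more than 100 N between chuck and machine counts as ramming.
- spindle_shoulder (a point): Centre of the spindle's shoulder (54 mm across), 76 mm above the bench: the centre of the chuck's underside sits here when fully home (flange top then at 86 mm, pillar top at 126 mm). Its x, y axes are the machine's, not those of the spindle's teeth.
- spline_top (a point): On the spindle's axis at the top of its splined length, 106 mm above the bench, 30 mm above the shoulder. Six straight teeth, 7 mm wide, 38 mm across, core 24 mm, flat ends without lead-in; in step with the chuck's they have about 0.06 rad of play either way. How the teeth are turned is not measured, differs each time and is unrelated to the machine's yaw; it repeats every 60 degrees.
- spindle_nose (a point): Top of the spindle's brass pilot nose, 121 mm above the bench: 12 mm across at the tip, widening to 25 mm at 111 mm and straight down to the teeth at 106 mm. It enters the chuck's bore first, with 1 mm to spare all round, and centres it.
- keeper (a joint): Angle of the yellow keeper, rad: 0 at its stop (closed: its inner arm points at the spindle, 3 mm above the seated chuck's flange, over its outer 19 mm); 1.3 to 1.7 as found (open, clear of the chuck); limit 1.75. From above it closes clockwise. It moves with 1 to 2 N at the peg and stays where it is left.
- keeper_pivot (a point): The keeper's upright pin axis, 82 mm from the spindle's axis along the machine's +y, at 94 mm height, the middle of the keeper's bar (16 mm wide, 8 mm thick, from 41 mm inside the pin to 51 mm outside it).
- keeper_peg (a point): Centre of the top of the keeper's black upright peg, 12 mm in diameter, 96 to 133 mm above the bench, on the bar's tail, 43 mm from the pin, on the far side of it from the inner arm. At joint 0 it lies on the machine's +y side of the pin, at 1.57 on the machine's -x side. Pinch it or push it sideways from above.
- mug_a: Bystander, loose: blue-green stoneware mug, 82 mm across, 95 mm tall. Origin: centre of its underside. Leave it where it is.
- mug_b: Bystander, loose: lighter blue-green stoneware mug, 82 mm across, 95 mm tall. Origin: centre of its underside. Leave it where it is.
- mug_c: Bystander, loose: blue-green stoneware mug, 82 mm across, 95 mm tall. Origin: centre of its underside. Leave it where it is.
- jar: Bystander, loose: glass jar with a white cap, 66 mm across, 90 mm tall. Origin: centre of its underside. Leave it where it is.
- sponge: Bystander, loose: yellow sponge block 90 x 60 x 32 mm. Origin: centre of its underside. Leave it where it is.
- brush: Bystander, loose: brush lying down, about 200 mm long. Origin: centre of its underside. Leave it where it is.
Mind the look-alikes: they are no part of the job. Several things have the shape of the chuck; the one meant has the colours described above.

How it is judged:
By the outcome, as a careful person would: the job done as asked, in the order asked, and still so for the second after the job is handed in, with the robot touching nothing.
It also fails if it takes over 67 s, if anything falls off the work surface, if the arm or the gripper's body presses on something with over 40 N, if the wrist force passes 120 N, or if a joint passes its speed limit or range.

## Robot

A 6-joint arm with a two-finger parallel gripper is mounted at the origin on the work surface. World frame = base frame: x ahead of the robot, y to its left, z up, the work surface at z = 0. Lengths are in m, angles in degrees, forces in N, time in s.
With the tool pointing down it reaches from about 0.325 to 0.9 m from the base axis. Payload 6.1 kg.
Tool frame: the origin (TCP) lies where the fingers leave the gripper's body, on its centre line; the fingertips stand 73 mm ahead of it and the grasp point (between the pads) lies 54 mm ahead of it; z points along the fingers, y is the line along which they close (so a half turn about z gives the same grasp; the last joint's range is limited). The gripper opens to 85 mm and grips with 20 to 120 N. Pads are 22 mm wide; open, the fingers measure 114 mm over their backs; the gripper's body (76 mm by 85 mm) begins 54 mm behind the grasp point. The pads swing forward as they close: fully open they stand 13 mm farther back than shut.
Start: joints at [-73.917, 12.628, 87.462, -0, 79.91, -7.225], TCP at [0.247, -0.574, 0.304] pointing down, gripper open.
Joint ranges: [-170.65, 170.65], [-52.31, 119.04], [5.05, 147.46], [-71.25, 251.25], [11.57, 151.72], [-153.62, 153.62]. Speed limits (degrees/s): [147.25, 147.25, 172.46, 180, 180, 180].

## Interface

Orientations are given as a 3x3 rotation matrix whose columns are the frame's x, y, z axes.
In Python, from station import * gives the robot as it stands.
- The arm moves only by the shell command python3 -m creep 'ROWS' [FORCE]. ROWS is JSON, a list that holds one entry, the list of rows, each a list of 7 numbers: the shift along the tool's x, y, z each as a share of 0.15 m, from -1 to 1, then the turn, a rotation vector about the tool's x, y, z each as a share of pi/4 rad, from -1 to 1, then the opening, from -1 (shut) to 1 (fully open), so that 0 is half open. In form: [[[tx, ty, tz, wx, wy, wz, hand], ...]]. A call has 1 to 5 rows; each row is the pose to reach, as a shift and turn from the pose commanded when the call began, along the tool's axes at that moment; what a row does not reach only later rows make up. A row lasts 1/8 s, in which the tool goes at most 62.5 mm and 10.7 degrees, less where a joint would pass 70% of its speed; a pose out of reach is approached as far as the arm can. A call with a number of a shift or a turn outside -1 to 1 is refused whole. A call with a gripper value outside its range is refused whole. The fingers move at their own pace and stop on an object; FORCE is the grip in N (left out, the last holds). Time passes only in rows, so rows that repeat a pose let the fingers close. It gives the time, the measured TCP pose, the force, the opening and the grip force at its end, in the units of the state.
- read_state(): the state, without advancing time (a new reading comes with each control period).
- camera(name): name is "scene" or "top" or "wrist"; returns a dict with "color" (384x512x3 uint8, red, green, blue), "fx", "fy", "cx", "cy" (pixels), "T" (4x4, takes a point from camera to world coordinates). Camera axes: x right, y down, z forward; pixel columns grow to the right and rows downward; lengths in m; the calibration is good to about 2 mm. The wrist camera is an equidistant fisheye: a pixel r from the principal point sees the ray r / f radians off the axis. A picture is of the moment at which its call begins. There is no depth.
- close_job(): hands the job in; it is judged then, once.
Trained networks look in a picture, given as the dict that the camera call returned (one of the last four; its "shot" number tells which), for a name from the list of things; names that differ only in an ending like _2 or _b are one class to them, and where a whole thing is asked for, a point or a joint stands for the part that bears it (a point fixed in the world has none). Each returns a list of dicts, best first, with "conf" (0 to 1); they miss things now and then, are a little off and sometimes report something else, mostly with a low value. They report only what shows in the picture. A call takes as long as a camera call. They do not tell look-alikes from the thing itself.
- regions_of(label, picture): "mask" (384x512 bool, what is visible of it) and "bbox" ([centre column, centre row, width, height] in pixels, round what is visible of it).
- pinpoint(label, picture): "uv" ([column, row] in pixels: a listed point, or the origin of a listed thing).
The state is a dict: "clock": time; "joint_pos": joint angles; "qd": joint speeds; "joint_torque": joint torques, N m; "eef_pos": TCP position; "tcp_rot": TCP orientation; "contact_force": force on the tool from outside, world axes, zero at the start; "moment": the same for the moment, N m; "opening": finger opening in m; "grasp_force": force on a finger pad.
Only numpy, scipy, OpenCV 4.12 (cv2) and the standard library are available. Lean on these libraries where they do the work, as an engineer would, in place of code of your own. Each camera call takes 0.05 s, during which the arm holds its last target. There are 200 camera calls.

## Working session

There is one attempt and no reset: what is moved stays moved. The work goes in short steps, Python scripts to look and compute and a shell command to move; the robot and the scene stay as the last step left them, time stands still between calls to the robot, and variables do not carry over. Pictures are saved under pics/ and viewed, at most 13 in all, crops included, and the job is handed in when it is done.

```bash
mkdir -p pics; ls
cat > h.py <<'E'
from station import *
import numpy as np, cv2
def ray(c,uv):
    x=(uv[0]-c["cx"])/c["fx"]; y=(uv[1]-c["cy"])/c["fy"]
    return c["T"][:3,:3]@np.array([x,y,1.0])
def rayw(c,uv):
    x=(uv[0]-c["cx"])/c["fx"]; y=(uv[1]-c["cy"])/c["fy"]; r=np.hypot(x,y)+1e-9
    return c["T"][:3,:3]@np.array([np.sin(r)*x/r,np.sin(r)*y/r,np.cos(r)])
def atz(c,uv,z,w=False):
    d=(rayw if w else ray)(c,uv); o=c["T"][:3,3]; return o+d*(z-o[2])/d[2]
def proj(c,p,w=False):
    q=c["T"][:3,:3].T@(np.array(p)-c["T"][:3,3])
    if w:
        r=np.hypot(q[0],q[1])+1e-9; k=np.arctan2(r,q[2])/r
        return c["cx"]+c["fx"]*k*q[0], c["cy"]+c["fy"]*k*q[1]
    return c["cx"]+c["fx"]*q[0]/q[2], c["cy"]+c["fy"]*q[1]/q[2]
def save(c,n): cv2.imwrite("pics/"+n,c["color"][:,:,::-1])
Z={"chuck":0,"chuck_top":.05,"spindle_shoulder":.076,"spline_top":.106,"spindle_nose":.121,"keeper_pivot":.094,"keeper_peg":.133,"machine":0}
E
python3 - <<'E'
from h import *
np.set_printoptions(precision=4,suppress=True)
for n in("top","scene"):
    c=camera(n); save(c,n+"1.png"); print(n,c["T"][:3,3])
    for k in Z:
        for r in pinpoint(k,c)[:4]: print(k,np.round(r["uv"],1),round(r["conf"],2),atz(c,r["uv"],Z[k]))
im=[cv2.imread(f"pics/{n}1.png") for n in("top","scene")]
cv2.imwrite("pics/a.png",cv2.resize(np.vstack(im),None,fx=.78,fy=.78))
s=read_state();print(s["tcp_rot"],s["clock"],s["contact_force"])
E
```

```text
pics
top [ 0.3588 -0.0253  1.6286]
chuck [325.3 274.8] 0.81 [ 0.1905 -0.3031  0.    ]
chuck [206.8 124.4] 0.77 [0.7387 0.1042 0.    ]
chuck [289.4 183.8] 0.74 [ 0.5156 -0.1873  0.    ]
chuck [295.1 232.2] 0.67 [ 0.3426 -0.2018  0.    ]
chuck_top [287.8 182.8] 0.93 [ 0.5144 -0.1769  0.05  ]
chuck_top [203.6 124.8] 0.78 [0.7258 0.1114 0.05  ]
chuck_top [326.5 273.9] 0.73 [ 0.1986 -0.2987  0.05  ]
chuck_top [293.9 233.7] 0.63 [ 0.3381 -0.192   0.05  ]
spindle_shoulder [215.2 185.1] 0.77 [0.5102 0.0733 0.076 ]
spline_top [212.8 180.5] 0.68 [0.5229 0.0792 0.106 ]
spindle_nose [216.4 180. ] 0.81 [0.5226 0.0662 0.121 ]
keeper_pivot [190.5 186.2] 0.64 [0.5068 0.1553 0.094 ]
keeper_peg [189.1 197.9] 0.54 [0.4647 0.1559 0.133 ]
keeper_peg [128.3 218.6] 0.22 [0.4021 0.3545 0.133 ]
machine [214.8 185.7] 0.92 [0.5154 0.0796 0.    ]
scene [ 0.9961 -0.5077  1.1668]
chuck [344.5 229.1] 0.9 [0.7355 0.12   0.    ]
chuck [196.8 208.8] 0.89 [ 0.3398 -0.198   0.    ]
chuck [235.4 242.6] 0.88 [ 0.5278 -0.1827  0.    ]
chuck [145.9 197.2] 0.63 [ 0.1809 -0.302   0.    ]
chuck_top [345.5 220.4] 0.97 [0.7279 
[... 244 characters left out ...]
shoulder [325.2 131.7] 0.46 [0.4375 0.3356 0.076 ]
spline_top [291.9 177.3] 0.75 [0.5147 0.0813 0.106 ]
spindle_nose [294.  176.9] 0.98 [0.525  0.0792 0.121 ]
keeper_pivot [306.  164.7] 0.71 [0.5043 0.1612 0.094 ]
keeper_pivot [291.4 177.1] 0.71 [0.5075 0.0873 0.094 ]
keeper_pivot [291.  176.4] 0.65 [0.5046 0.0884 0.094 ]
keeper_peg [294.6 151.3] 0.66 [0.4568 0.1494 0.133 ]
keeper_peg [298.4 278.8] 0.58 [ 0.7812 -0.1626  0.133 ]
machine [290.1 196.1] 0.85 [0.52   0.0778 0.    ]
machine [235.4 243.6] 0.62 [ 0.5305 -0.185   0.    ]
machine [249.5 304.5] 0.33 [ 0.7114 -0.2838  0.    ]
[[ 0.9184  0.3957  0.    ]
 [ 0.3957 -0.9184 -0.0001]
 [-0.      0.0001 -1.    ]] 0.9 [-1.0324  1.2067 -0.0183]
```

View pics/a.png

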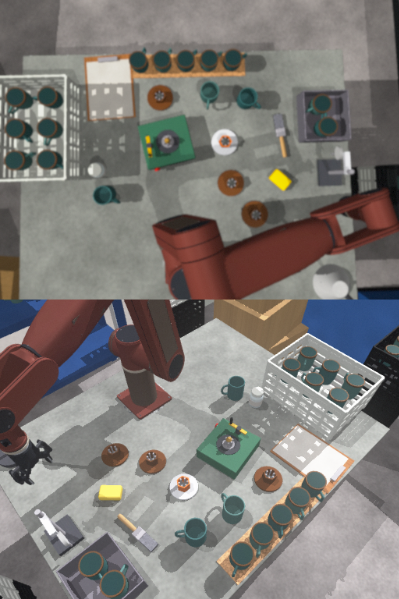

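The true chuck (aluminium flange, orange hub) is at about (287,183) in the top picture. The other three have brown flanges. The machine is at about (215,185), with the open keeper on its left. I'll zoom in for yaws.

Run:
```python
import cv2,numpy as np
t=cv2.imread("pics/top1.png");s=cv2.imread("pics/scene1.png")
f=lambda i,u,v,r:cv2.resize(i[v-r:v+r,u-r:u+r],(400,300*0+400),interpolation=cv2.INTER_CUBIC)[50:350]
cv2.imwrite("pics/b.png",np.vstack([np.hstack([f(t,288,184,25),f(t,213,183,40)]),np.hstack([f(s,235,240,30),f(s,291,180,45)])]))
```

```text
(no output)
```

View pics/b.png

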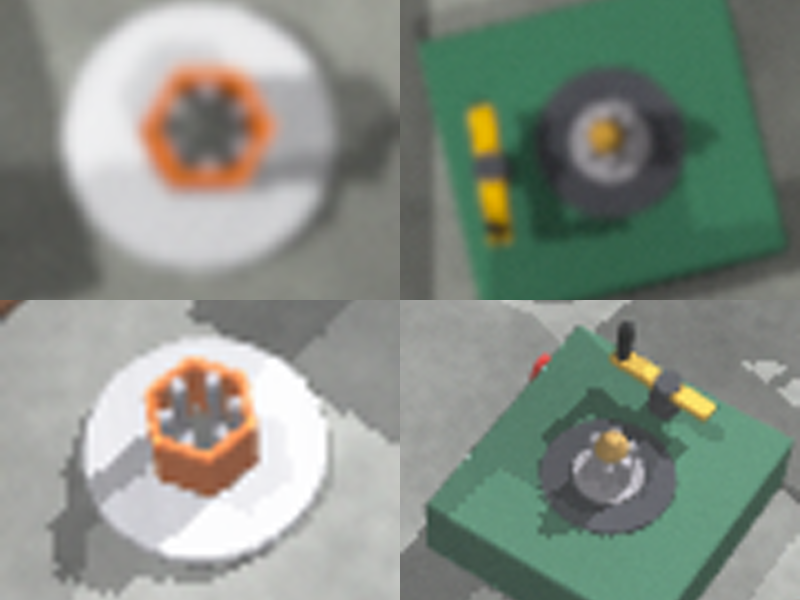

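The hub is orange and the flange aluminium, so this is the right chuck. A flat faces roughly world +x. The keeper is open with its peg toward −x. Next I fly over the chuck.

```bash
python3 -m creep '[[[1,-0.63,0,0,0,0,1],[1,-0.63,0,0,0,0,1],[1,-0.63,0,0,0,0,1],[1,-0.63,0,0,0,0,1]]]'; python3 -m creep '[[[1,-0.63,0,0,0,0,1],[1,-0.63,0,0,0,0,1],[1,-0.63,0,0,0,0,1],[1,-0.63,0,0,0,0,1]]]';python3 -m creep '[[[0.7,-1,0,0,0,0,1],[0.7,-1,0,0,0,0,1],[0.7,-1,0,0,0,0,1],[0.7,-1,0,0,0,0,1]]]'
python3 - <<'E'
from h import *
np.set_printoptions(precision=4,suppress=True)
c=camera("wrist"); save(c,"w1.png"); print(c["T"],c["fx"],c["cx"],c["cy"])
for k in ("chuck","chuck_top","spindle_nose","spline_top","spindle_shoulder","keeper_pivot","keeper_peg"):
    for r in pinpoint(k,c)[:3]: print(k,np.round(r["uv"],1),round(r["conf"],2),atz(c,r["uv"],Z[k],True))
s=read_state();print(s["eef_pos"],s["joint_pos"],s["clock"])
E
```

```text
clock: 1.4
eef_pos: [0.3496, -0.4252, 0.3042]
tcp_rot: [[0.917, 0.4, 0.001], [0.4, -0.917, 0.0], [0.001, -0.0, -1.0]]
contact_force: [-0.3, -1.2, -0.2]
opening: 0.0851
grasp_force: 0.0
clock: 1.9
eef_pos: [0.4494, -0.2799, 0.3041]
tcp_rot: [[0.917, 0.4, 0.001], [0.4, -0.917, 0.0], [0.001, 0.0, -1.0]]
contact_force: [-0.6, -0.4, -0.2]
opening: 0.0856
grasp_force: 0.0
clock: 2.4
eef_pos: [0.4855, -0.1007, 0.3041]
tcp_rot: [[0.917, 0.399, 0.0], [0.399, -0.917, 0.0], [0.0, 0.0, -1.0]]
contact_force: [-0.4, -0.5, -0.3]
opening: 0.0855
grasp_force: 0.0
[[ 0.3993 -0.8687 -0.293   0.5616]
 [-0.9168 -0.3783 -0.1277 -0.0675]
 [ 0.0001  0.3196 -0.9475  0.3739]
 [ 0.      0.      0.      1.    ]] 297.3186396354542 249.98173698471248 192.10111947710664
chuck [271.7 272.9] 0.94 [ 0.3414 -0.1991 -0.    ]
chuck [288.3 348.8] 0.82 [ 0.1955 -0.3038  0.    ]
chuck [314.5 162.7] 0.71 [ 0.5169 -0.1791  0.    ]
chuck_top [272.5 296.8] 0.74 [ 0.3348 -0.2001  0.05  ]
chuck_top [325.7 165.3] 0.62 [ 0.5257 -0.1776  0.05  ]
spindle_nose [88.4 78.7] 0.83 [0.525  0.0783 0.121 ]
spline_top [95.8 82.4] 0.67 [0.5218 0.0773 0.106 ]
spindle_shoulder [111.7  82.1] 0.7 [0.5234 0.0746 0.076 ]
keeper_pivot [40.8 80.6] 0.86 [0.5018 0.1568 0.094 ]
[ 0.4849 -0.1038  0.3038] [-21.1944  -5.2968 106.2836  -0.0101  79.0221  45.6263] 2.8
```

View pics/w1.png

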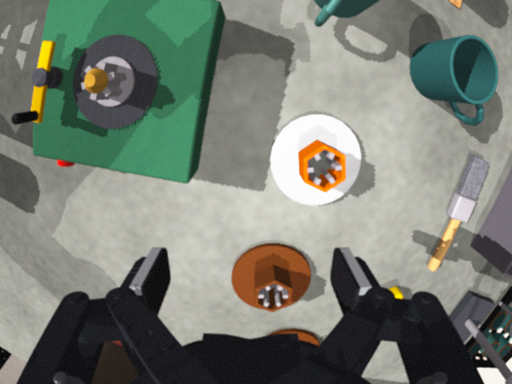

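The wrist view agrees with the fixed cameras: chuck at (322,165), spindle at (95,80), and keeper pivot at (41,80) with its peg at (25,117). Next I put the camera straight above the spindle to read the tooth phase.

```bash
python3 -m creep '[[[0.15,-1,0.4,0,0,0,1],[0.15,-1,0.4,0,0,0,1],[0.15,-1,0.4,0,0,0,1],[0.15,-1,0.4,0,0,0,1],[0.15,-1,0.4,0,0,0,1]]]'
python3 - <<'E'
from h import *
np.set_printoptions(precision=4,suppress=True)
c=camera("wrist"); save(c,"w2.png"); print(c["T"][:3,3])
for k in ("spindle_nose","spline_top","spindle_shoulder","keeper_pivot","keeper_peg"):
    for r in pinpoint(k,c)[:2]: print(k,np.round(r["uv"],1),round(r["conf"],2),atz(c,r["uv"],Z[k],True))
# rectified top-down map at z=.106 : 1 px=0.1mm*... 
def rect(c,cen,z,half,n=400):
    g=np.linspace(-half,half,n); m=np.zeros((n,n,2),np.float32)
    for i in range(n):
        for j in range(n): m[i,j]=proj(c,(cen[0]-g[i],cen[1]-g[j],z),True)
    return cv2.remap(c["color"],m[...,0],m[...,1],cv2.INTER_CUBIC)
a=rect(c,(.523,.077),.106,.032)
d=rect(c,(.49,.12),.106,.12)
cv2.imwrite("pics/r2.png",np.hstack([a,d])[:,:,::-1])
E
```

```text
clock: 3.42
eef_pos: [0.447, 0.0435, 0.2444]
tcp_rot: [[0.918, 0.396, 0.001], [0.396, -0.918, -0.001], [0.001, 0.001, -1.0]]
contact_force: [0.1, -0.1, 0.7]
opening: 0.0853
grasp_force: 0.0
[0.5232 0.0764 0.3142]
spindle_nose [248.1  94.7] 0.93 [0.5232 0.0775 0.121 ]
spline_top [251.3  92.9] 0.63 [0.5253 0.0761 0.106 ]
spline_top [  9.7 181.9] 0.63 [0.3786 0.2605 0.106 ]
spindle_shoulder [251.1  95.5] 0.78 [0.5236 0.0754 0.076 ]
spindle_shoulder [248.   94.1] 0.17 [0.5236 0.0781 0.076 ]
keeper_peg [108.8 142.5] 0.67 [0.462  0.1517 0.133 ]
```

View pics/r2.png

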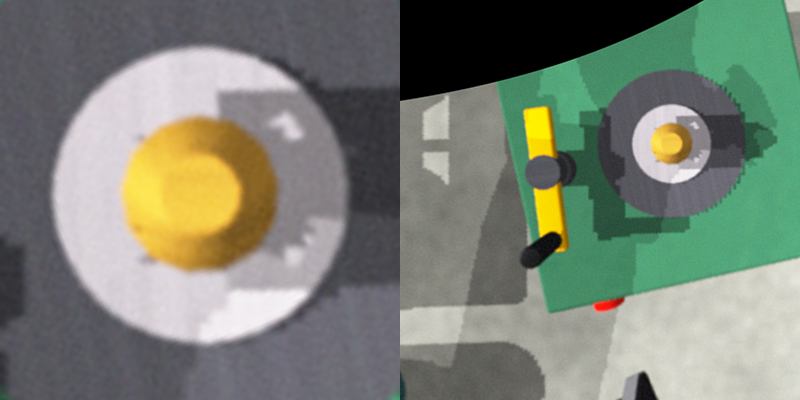

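The rectified view centres the spindle at about (0.523, 0.077). Tooth contrast against the shoulder is poor, so I'll enhance it.

```bash
cat >> h.py <<'E'
def rect(c,cen,z,half,n=400):
    g=np.linspace(-half,half,n); m=np.zeros((n,n,2),np.float32)
    for i in range(n):
        for j in range(n): m[i,j]=proj(c,(cen[0]-g[i],cen[1]-g[j],z),True)
    return cv2.remap(c["color"],m[...,0],m[...,1],cv2.INTER_CUBIC)
def enh(a):
    g=cv2.cvtColor(a,cv2.COLOR_RGB2GRAY); return cv2.createCLAHE(8,(6,6)).apply(g)
E
python3 - <<'E'
import cv2,numpy as np
from h import enh
b=cv2.imread("pics/r2.png")[:,:400,::-1].copy()
w=cv2.imread("pics/w1.png")[:,:,::-1]
o=cv2.resize(w[45:115,60:150],(514,400),interpolation=cv2.INTER_CUBIC)[:,:400]
cv2.imwrite("pics/r3.png",np.hstack([enh(b),enh(o)]))
E
```

```text
(no output)
```

View pics/r3.png

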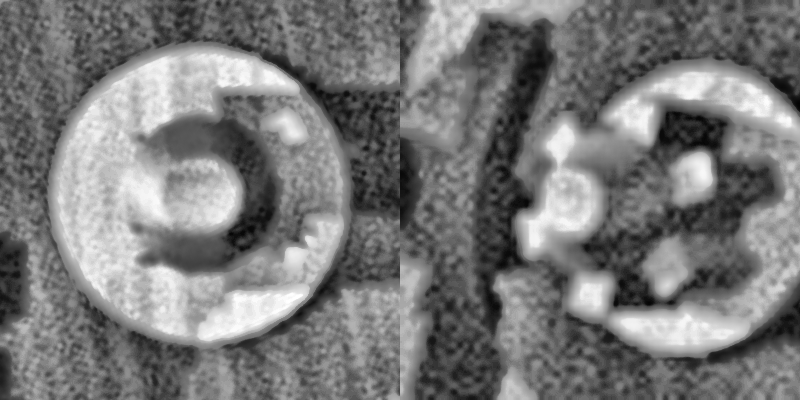

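Run:
```python
from h import *
T=np.eye(4);T[:3]=[[0.3993,-0.8687,-0.293,0.5616],[-0.9168,-0.3783,-0.1277,-0.0675],[0.0001,0.3196,-0.9475,0.3739]]
c=dict(T=T,fx=297.3186,fy=297.3186,cx=249.9817,cy=192.1011,color=cv2.imread("pics/w1.png")[:,:,::-1].copy())
for px,py in [(565,140),(530,230),(590,295),(690,175),(665,265),(640,125)]:
    p=atz(c,(60+(px-400)*90/514,45+py*70/400),.106,True)[:2]-[.5232,.0768]
    print((px,py),np.round(p*1e3,1),round(np.hypot(*p)*1e3,1),round(np.degrees(np.arctan2(p[1],p[0])),1))
a=rect(c,(.5232,.0768),.106,.03)
b=a.copy(); 
# overlay candidate phase 5 deg
for k in range(6):
    t=np.radians(5+60*k); q=lambda r:(int(200-r*np.sin(t)/.06*400),int(200-r*np.cos(t)/.06*400))
    cv2.line(b,q(.012),q(.019),(255,0,0),1)
cv2.imwrite("pics/r4.png",np.hstack([a,b])[:,:,::-1])
```

```text
(565, 140) [ 8.3 13.1] 15.5 57.8
(530, 230) [-8.5 14.4] 16.7 120.5
(590, 295) [-15.5  -1.6] 15.5 -174.1
(690, 175) [  9.6 -13.2] 16.3 -53.9
(665, 265) [ -6.1 -14.1] 15.4 -113.4
(640, 125) [14.8 -0.6] 14.8 -2.1
```

View pics/r4.png

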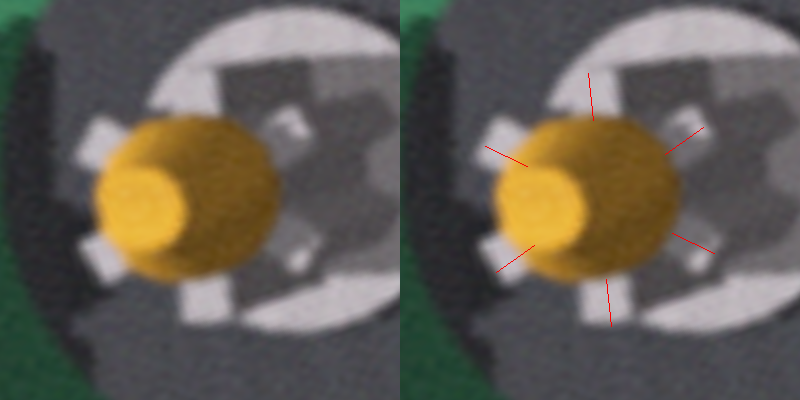

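The teeth are clear in this view. Opposing pairs give a tooth phase of about 2.8° (mod 60), and the spindle centre is at about (0.524, 0.077). Next: chuck pose from the same picture.

Run:
```python
from h import *
T=np.eye(4);T[:3]=[[0.3993,-0.8687,-0.293,0.5616],[-0.9168,-0.3783,-0.1277,-0.0675],[0.0001,0.3196,-0.9475,0.3739]]
c=dict(T=T,fx=297.3186,fy=297.3186,cx=249.9817,cy=192.1011,color=cv2.imread("pics/w1.png")[:,:,::-1].copy())
cen=(.519,-.18);a=rect(c,cen,.05,.05); b=a.copy()
o=cv2.inRange(cv2.cvtColor(a,cv2.COLOR_RGB2HSV),(3,150,120),(22,255,255))
cs,_=cv2.findContours(o,0,2); h=cv2.convexHull(max(cs,key=cv2.contourArea))
m=cv2.moments(h); q=(m["m10"]/m["m00"],m["m01"]/m["m00"])
print("centre",cen[0]-(q[1]-200)*.00025,cen[1]-(q[0]-200)*.00025,"area mm2",m["m00"]*.0625,"expect",2165)
# hex phase: fit on filled hull
H=np.zeros((400,400),np.uint8);cv2.fillPoly(H,[h],255)
best=[]
for ph in np.arange(-30,30,1.):
  for dx in range(-12,13,3):
   for dy in range(-12,13,3):
    P=np.array([[q[0]+dx-115.5*np.sin(t),q[1]+dy-115.5*np.cos(t)] for t in np.radians(ph+30+60*np.arange(6))])
    M=np.zeros_like(H);cv2.fillPoly(M,[P.round().astype(int)],255)
    best.append((int(((M>0)!=(H>0)).sum()),ph,dx,dy))
best.sort();print(best[:4])
# white flange top z=.01
f=rect(c,cen,.01,.08); w=cv2.inRange(cv2.cvtColor(f,cv2.COLOR_RGB2HSV),(0,0,150),(179,40,255))
cs,_=cv2.findContours(w,0,2);(x,y),r=cv2.minEnclosingCircle(cv2.convexHull(max(cs,key=cv2.contourArea)));print("flange",cen[0]-(y-200)*.0004,cen[1]-(x-200)*.0004,r*.4)
cv2.drawContours(b,[h],-1,(0,255,0),1)
cv2.imwrite("pics/r5.png",np.hstack([b,f])[:,:,::-1])
```

```text
centre 0.5229944853635505 -0.17406383275626902 area mm2 2482.03125 expect 2165
[(5799, np.float64(-1.0), 9, 3), (5799, np.float64(-1.0), 12, 3), (5833, np.float64(-1.0), 6, 3), (5835, np.float64(-3.0), 9, 3)]
flange 0.5192 -0.1798 112.85428466796876
```

View pics/r5.png

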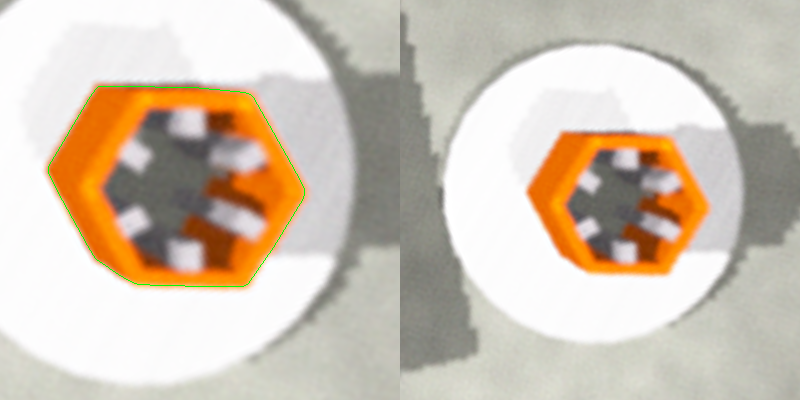

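The hub has its corners left and right in the rectified view. Its centre is at about (0.5218, −0.178), confirmed by the flange circle (radius 60 mm), and the flat phase is about −1°. I move over it, turned to match.

```bash
python3 -m creep '[[[-0.08,1,0,0,0,-0.13,1],[-0.08,1,0,0,0,-0.13,1],[-0.08,1,0,0,0,-0.13,1],[-0.08,1,0,0,0,-0.13,1]]]'
python3 - <<'E'
from h import *
s=read_state();p=s["eef_pos"];R=np.array(s["tcp_rot"]);d=np.array([.5218,-.178,.15])-p
print(R.T@d/.15,np.degrees(np.arctan2(R[1,1],R[0,1])))
E
```

```text
clock: 4.22
eef_pos: [0.495, -0.1003, 0.2439]
tcp_rot: [[0.875, 0.484, -0.0], [0.484, -0.875, -0.0], [-0.0, 0.0, -1.0]]
contact_force: [-0.0, -0.4, 0.4]
opening: 0.0854
grasp_force: 0.0
[-0.09450056  0.53952067  0.62608556] -61.05033286053417
```

```bash
python3 -m creep '[[[-0.095,0.54,0,0,0,0,1],[-0.095,0.54,0,0,0,0,1],[-0.095,0.54,0.5,0,0,0,1],[-0.095,0.54,0.5,0,0,0,1]]]'
python3 - <<'E'
from h import *
np.set_printoptions(precision=4,suppress=True)
c=camera("wrist");save(c,"w6.png")
for r in pinpoint("chuck_top",c)[:2]: print(r["uv"],r["conf"],atz(c,r["uv"],.05,True))
s=read_state();p=s["eef_pos"];print(p)
cen=(.5218,-.178);a=rect(c,cen,.05,.05)
cv2.circle(a,(200,200),3,(0,0,255),-1)
cv2.imwrite("pics/r6.png",np.hstack([a,c["color"][:,56:456][:400] if 0 else cv2.resize(c["color"],(533,400))[:,:400]])[:,:,::-1])
E
```

```text
clock: 4.72
eef_pos: [0.5188, -0.1737, 0.1646]
tcp_rot: [[0.873, 0.487, -0.008], [0.487, -0.873, 0.005], [-0.005, -0.008, -1.0]]
contact_force: [-0.1, -0.3, 0.5]
opening: 0.0852
grasp_force: 0.0
[ 0.5204 -0.1744  0.1672]
```

View pics/r6.png

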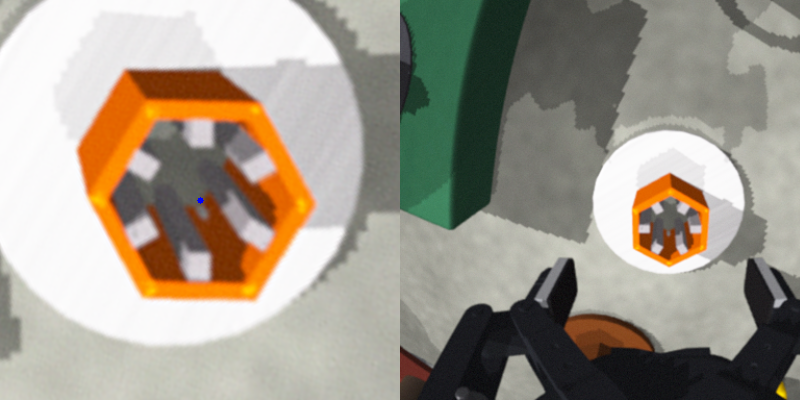

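The rectified hub centre is at (205,202), about (0.5216, −0.179), which agrees with the earlier estimate. I settle, then descend.

```bash
python3 -m creep '[[[0,0,0.1,0,0,0,1],[0,0,0.1,0,0,0,1],[0,0,0.1,0,0,0,1]]]'
python3 - <<'E'
from h import *
s=read_state();p=s["eef_pos"];R=np.array(s["tcp_rot"]);d=np.array([.5216,-.179,.089])-p
print(R.T@d/.15,np.degrees(np.arctan2(R[1,1],R[0,1])),s["contact_force"])
E
```

```text
clock: 5.2
eef_pos: [0.5223, -0.176, 0.1549]
tcp_rot: [[0.873, 0.487, 0.001], [0.487, -0.873, -0.001], [0.001, 0.001, -1.0]]
contact_force: [-0.1, 0.4, -1.1]
opening: 0.0855
grasp_force: 0.0
[-0.01395046  0.01470949  0.43906304] -60.83318214088503 [-0.09964552  0.40891848 -1.08074259]
```

```bash
python3 -m creep '[[[-0.014,0.015,0.2,0,0,0,1],[-0.014,0.015,0.4,0,0,0,1],[-0.014,0.015,0.44,0,0,0,1],[-0.014,0.015,0.44,0,0,0,0.4]]]' 60; python3 -m creep '[[[0,0,0,0,0,0,-0.2],[0,0,0,0,0,0,-0.2],[0,0,0,0,0,0,-0.2],[0,0,0,0,0,0,-0.2]]]' 60
```

```text
clock: 5.7
eef_pos: [0.5213, -0.179, 0.0885]
tcp_rot: [[0.873, 0.487, 0.0], [0.487, -0.873, -0.0], [0.0, 0.0, -1.0]]
contact_force: [0.9, -0.2, 0.7]
opening: 0.07
grasp_force: 0.0
clock: 6.2
eef_pos: [0.5221, -0.1793, 0.0898]
tcp_rot: [[0.873, 0.487, 0.002], [0.487, -0.873, -0.001], [0.002, 0.002, -1.0]]
contact_force: [-1.0, 1.0, 6.3]
opening: 0.049
grasp_force: 65.4
```

Gripped: opening 49 mm, grip force 65 N. I lift and carry it over the spindle, turning 3.6° to the tooth phase.

```bash
python3 -m creep '[[[0,0,-0.3,0,0,0,-0.2],[0,0,-0.7,0,0,0,-0.2],[0,0,-1,0,0,0,-0.2],[0,0,-1,0,0,0,-0.2]]]' 80; python3 -m creep '[[[0.4,-0.7,-0.05,0,0,-0.08,-0.2],[0.8,-1,-0.05,0,0,-0.08,-0.2],[0.83,-1,-0.05,0,0,-0.08,-0.2],[0.83,-1,-0.05,0,0,-0.08,-0.2]]]';  python3 - <<'E'
from h import *
s=read_state();p=s["eef_pos"];R=np.array(s["tcp_rot"]);d=np.array([.5239,.0768,.24])-p
print(R.T@d/.15,np.degrees(np.arctan2(R[1,1],R[0,1])),s["contact_force"],s["grasp_force"])
E
```

```text
clock: 6.7
eef_pos: [0.5231, -0.18, 0.2423]
tcp_rot: [[0.873, 0.487, 0.008], [0.487, -0.873, -0.004], [0.005, 0.007, -1.0]]
contact_force: [1.0, -1.0, -7.0]
opening: 0.0484
grasp_force: 87.5
clock: 7.2
eef_pos: [0.5557, 0.0167, 0.2425]
tcp_rot: [[0.838, 0.545, -0.004], [0.545, -0.838, 0.002], [-0.002, -0.004, -1.0]]
contact_force: [0.7, -0.4, -5.5]
opening: 0.0489
grasp_force: 87.6
[ 0.04070901 -0.45148557  0.01810594] -56.971277276590044 [ 0.7120559  -0.38156385 -5.4852053 ] 87.63213515281677
```

```bash
python3 -m creep '[[[0.03,-0.4,0,0,0,0,-0.2],[0.03,-0.4,0,0,0,0,-0.2],[0.03,-0.4,0,0,0,0,-0.2],[0.03,-0.4,0,0,0,0,-0.2]]]';  python3 - <<'E'
from h import *
s=read_state();p=s["eef_pos"];R=np.array(s["tcp_rot"]);d=np.array([.5239,.0768,.22])-p
print(R.T@d/.15,np.degrees(np.arctan2(R[1,1],R[0,1])),s["contact_force"],s["grasp_force"])
np.set_printoptions(precision=4,suppress=True)
for n in("wrist","scene","top"):
    c=camera(n)
    if n=="wrist": save(c,"w7.png")
    for r in pinpoint("chuck_top",c)[:2]: print(n,r["conf"],np.round(r["uv"]),atz(c,r["uv"],p[2]-.039,n=="wrist"))
E
```

```text
clock: 7.7
eef_pos: [0.528, 0.0644, 0.2447]
tcp_rot: [[0.842, 0.54, -0.001], [0.54, -0.842, -0.0], [-0.001, -0.0, -1.0]]
contact_force: [0.3, -0.3, -5.0]
opening: 0.0493
grasp_force: 88.3
[ 0.02142451 -0.08423194  0.16434183] -57.32345828389525 [ 0.25509611 -0.33923698 -5.02010055] 88.3228325843811
wrist 0.69 [251. 286.] [0.5298 0.065  0.2057]
scene 0.75 [144. 189.] [ 0.2967 -0.3248  0.2057]
scene 0.74 [293. 161.] [0.5182 0.0708 0.2057]
top 0.82 [325. 273.] [ 0.216  -0.2666  0.2057]
top 0.8 [295. 232.] [ 0.3446 -0.1795  0.2057]
```

View pics/w7.png

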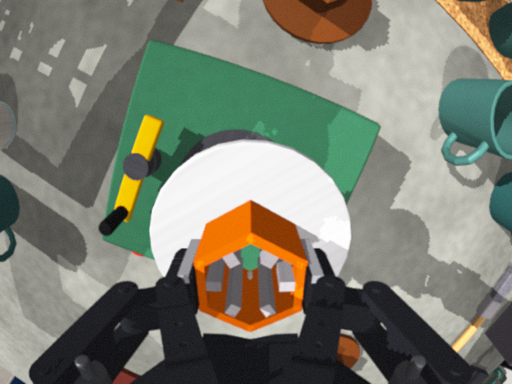

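The chuck is held square across its flats. I centre over the spindle, just above the nose.

```bash
python3 -m creep '[[[0.02,-0.085,0,0,0,0,-0.2],[0.02,-0.085,0.1,0,0,0,-0.2],[0.02,-0.085,0.18,0,0,0,-0.2],[0.02,-0.085,0.18,0,0,0,-0.2],[0.02,-0.085,0.18,0,0,0,-0.2]]]';  python3 - <<'E'
from h import *
s=read_state();p=s["eef_pos"];R=np.array(s["tcp_rot"]);d=np.array([.5239,.0768,.2])-p
print(R.T@d/.15,np.degrees(np.arctan2(R[1,1],R[0,1])),s["contact_force"],s["moment"])
E
```

```text
clock: 8.62
eef_pos: [0.5236, 0.0779, 0.2182]
tcp_rot: [[0.841, 0.541, -0.0], [0.541, -0.841, -0.0], [-0.0, -0.0, -1.0]]
contact_force: [-0.1, 0.4, -5.3]
opening: 0.0486
grasp_force: 88.4
[-0.00244734  0.00702989  0.12150069] -57.248084471636666 [-0.14270398  0.38351651 -5.33296504] [-0.01485763  0.01691368  0.04595867]
```

```bash
python3 -m creep '[[[0,0.003,0.04,0,0,0,-0.2],[0,0.003,0.07,0,0,0,-0.2],[0,0.003,0.09,0,0,0,-0.2],[0,0.003,0.09,0,0,0,-0.2]]]'; python3 -m creep '[[[0,0,0.015,0,0,0,-0.2],[0,0,0.03,0,0,0,-0.2],[0,0,0.03,0,0,0,-0.2]]]'
```

```text
clock: 9.12
eef_pos: [0.5236, 0.0776, 0.2045]
tcp_rot: [[0.841, 0.541, -0.001], [0.541, -0.841, 0.0], [-0.001, -0.0, -1.0]]
contact_force: [0.5, -0.0, -5.0]
opening: 0.0488
grasp_force: 88.4
clock: 9.5
eef_pos: [0.5237, 0.0776, 0.2002]
tcp_rot: [[0.841, 0.541, -0.0], [0.541, -0.841, 0.0], [-0.0, -0.0, -1.0]]
contact_force: [0.6, 0.4, -5.4]
opening: 0.0491
grasp_force: 88.4
```

The nose is inside the bore with no contact. I continue gently to the teeth in small steps.

```bash
python3 -m creep '[[[0,0,0.01,0,0,0,-0.2],[0,0,0.02,0,0,0,-0.2],[0,0,0.02,0,0,0,-0.2]]]'; python3 -m creep '[[[0,0,0.01,0,0,0,-0.2],[0,0,0.018,0,0,0,-0.2],[0,0,0.018,0,0,0,-0.2]]]'
```

```text
clock: 9.88
eef_pos: [0.5238, 0.0776, 0.1972]
tcp_rot: [[0.841, 0.541, -0.0], [0.541, -0.841, 0.0], [-0.0, -0.0, -1.0]]
contact_force: [0.7, -0.9, -5.3]
opening: 0.0488
grasp_force: 88.4
clock: 10.25
eef_pos: [0.5239, 0.0776, 0.1948]
tcp_rot: [[0.841, 0.541, 0.0], [0.541, -0.841, 0.0], [0.0, 0.0, -1.0]]
contact_force: [-0.2, 0.2, -4.0]
opening: 0.0487
grasp_force: 88.7
```

```bash
python3 -m creep '[[[0,0,0.007,0,0,0,-0.2],[0,0,0.007,0,0,0,-0.2]]]'; python3 -m creep '[[[0,0,0.007,0,0,0,-0.2],[0,0,0.007,0,0,0,-0.2]]]'
```

```text
clock: 10.5
eef_pos: [0.524, 0.0776, 0.1948]
tcp_rot: [[0.841, 0.541, 0.0], [0.541, -0.841, -0.0], [0.0, 0.0, -1.0]]
contact_force: [-6.1, 0.0, 5.4]
opening: 0.0487
grasp_force: 89.9
clock: 10.75
eef_pos: [0.524, 0.0776, 0.1947]
tcp_rot: [[0.841, 0.541, 0.0], [0.541, -0.841, -0.0], [0.0, 0.0, -1.0]]
contact_force: [-8.7, -0.6, 12.0]
opening: 0.0491
grasp_force: 90.9
```

Tooth ends touch at a TCP height of 0.1948 with a push of about 17 N. I rock in yaw at this light push.

```bash
python3 -m creep '[[[0,0,0,0,0,0.03,-0.2],[0,0,0,0,0,0.06,-0.2],[0,0,0,0,0,0.09,-0.2],[0,0,0,0,0,0.09,-0.2]]]'; python3 -m creep '[[[0,0,0,0,0,-0.05,-0.2],[0,0,0,0,0,-0.1,-0.2],[0,0,0,0,0,-0.14,-0.2],[0,0,0,0,0,-0.18,-0.2],[0,0,0,0,0,-0.18,-0.2]]]'
```

```text
clock: 11.25
eef_pos: [0.5248, 0.0776, 0.1947]
tcp_rot: [[0.877, 0.48, 0.003], [0.48, -0.877, -0.0], [0.002, 0.001, -1.0]]
contact_force: [-3.6, 0.0, 8.6]
opening: 0.0487
grasp_force: 90.2
clock: 11.88
eef_pos: [0.5249, 0.0779, 0.1947]
tcp_rot: [[0.801, 0.599, 0.003], [0.599, -0.801, 0.001], [0.003, 0.001, -1.0]]
contact_force: [-3.5, 1.6, 8.0]
opening: 0.0485
grasp_force: 90.1
```

It did not drop. The force toward −x suggests the chuck sits slightly too far +x, which eats up the play, so I shift about 1 mm and sweep back.

```bash
python3 -m creep '[[[-0.006,-0.005,0.005,0,0,0.03,-0.2],[-0.006,-0.005,0.005,0,0,0.06,-0.2],[-0.006,-0.005,0.005,0,0,0.09,-0.2],[-0.006,-0.005,0.005,0,0,0.09,-0.2]]]';python3 -m creep '[[[0,0,0,0,0,0.03,-0.2],[0,0,0,0,0,0.06,-0.2],[0,0,0,0,0,0.1,-0.2],[0,0,0,0,0,0.1,-0.2]]]'; python3 -c "
from h import *
s=read_state();print(s['moment'],s['eef_pos'],s['contact_force'])"
```

```text
clock: 12.38
eef_pos: [0.5247, 0.0776, 0.1947]
tcp_rot: [[0.841, 0.541, 0.006], [0.541, -0.841, -0.0], [0.005, 0.003, -1.0]]
contact_force: [-1.9, -0.7, 8.9]
opening: 0.0488
grasp_force: 90.2
clock: 12.88
eef_pos: [0.5248, 0.0774, 0.1947]
tcp_rot: [[0.881, 0.473, 0.006], [0.473, -0.881, -0.001], [0.005, 0.003, -1.0]]
contact_force: [-0.9, -1.0, 8.4]
opening: 0.0485
grasp_force: 90.2
[-0.20120091  0.34491542  0.03832046] [0.52479976 0.07737487 0.19471521] [-0.94211116 -1.034033    8.35600287]
```

The cause is geometric: the chuck's inward teeth have to sit in the spindle's gaps, so the phase must be 30° off the spindle teeth. I lift slightly, turn to tool-y −27.2°, and come down again.

```bash
python3 -m creep '[[[0,0,-0.04,0,0,0,-0.2],[0,0,-0.04,0,0,-0.25,-0.2],[0,0,-0.04,0,0,-0.5,-0.2],[0,0,-0.04,0,0,-0.77,-0.2],[0,0,-0.04,0,0,-0.77,-0.2]]]';python3 -m creep '[[[0,0,0,0,0,0,-0.2],[0,0,0,0,0,0,-0.2]]]'; python3 -c "
from h import *
s=read_state();R=np.array(s['tcp_rot']);print(s['moment'],s['eef_pos'],s['contact_force'],np.degrees(np.arctan2(R[1,1],R[0,1])),R.T@(np.array([.5239,.0774,.1955])-s['eef_pos'])/.15)"
```

```text
clock: 13.5
eef_pos: [0.5224, 0.0775, 0.1972]
tcp_rot: [[0.453, 0.892, -0.001], [0.892, -0.453, -0.0], [-0.0, -0.001, -1.0]]
contact_force: [0.4, -0.5, -5.0]
opening: 0.0487
grasp_force: 88.4
clock: 13.75
eef_pos: [0.5225, 0.0776, 0.1974]
tcp_rot: [[0.456, 0.89, -0.001], [0.89, -0.456, -0.0], [-0.0, -0.001, -1.0]]
contact_force: [0.3, -1.7, -6.4]
opening: 0.0489
grasp_force: 88.3
[-0.04696482 -0.13194615  0.00940162] [0.5224784  0.07760883 0.19740445] [ 0.2642581  -1.71949885 -6.42226567] -27.151041124052448 [0.00308995 0.0090747  0.01269086]
```

```bash
python3 -m creep '[[[0.002,0.004,0.01,0,0,0,-0.2],[0.002,0.004,0.02,0,0,0,-0.2],[0.002,0.004,0.025,0,0,0,-0.2],[0.002,0.004,0.025,0,0,0,-0.2]]]'; python3 -m creep '[[[0,0,0.005,0,0,0,-0.2],[0,0,0.01,0,0,0,-0.2],[0,0,0.01,0,0,0,-0.2]]]'
```

```text
clock: 14.25
eef_pos: [0.5233, 0.0777, 0.194]
tcp_rot: [[0.455, 0.89, -0.0], [0.89, -0.455, 0.0], [-0.0, -0.0, -1.0]]
contact_force: [-0.5, -0.1, -5.1]
opening: 0.0488
grasp_force: 88.4
clock: 14.62
eef_pos: [0.5233, 0.0776, 0.1925]
tcp_rot: [[0.455, 0.89, -0.0], [0.89, -0.455, 0.0], [-0.0, -0.0, -1.0]]
contact_force: [0.0, 0.0, -5.2]
opening: 0.0487
grasp_force: 88.4
```

Past the tooth tops with no contact, so the teeth are meshing. I continue down in steps.

```bash
python3 -m creep '[[[0,0,0.01,0,0,0.02,-0.2],[0,0,0.02,0,0,-0.02,-0.2],[0,0,0.03,0,0,0,-0.2],[0,0,0.03,0,0,0,-0.2]]]'; python3 -m creep '[[[0,0,0.01,0,0,0.02,-0.2],[0,0,0.02,0,0,-0.02,-0.2],[0,0,0.03,0,0,0,-0.2],[0,0,0.03,0,0,0,-0.2]]]'
```

```text
clock: 15.12
eef_pos: [0.5232, 0.0777, 0.1879]
tcp_rot: [[0.456, 0.89, -0.0], [0.89, -0.456, 0.0], [-0.0, -0.0, -1.0]]
contact_force: [-0.1, 0.3, -5.9]
opening: 0.0488
grasp_force: 88.4
clock: 15.62
eef_pos: [0.5233, 0.0776, 0.1834]
tcp_rot: [[0.456, 0.89, -0.0], [0.89, -0.456, 0.0], [-0.0, -0.0, -1.0]]
contact_force: [-0.4, -0.3, -5.1]
opening: 0.0489
grasp_force: 88.4
```

Meshed. Home should be at a TCP height of about 0.165.

```bash
python3 -m creep '[[[0,0,0.03,0,0,0,-0.2],[0,0,0.06,0,0,0,-0.2],[0,0,0.09,0,0,0,-0.2],[0,0,0.095,0,0,0,-0.2],[0,0,0.095,0,0,0,-0.2]]]'; python3 -m creep '[[[0,0,0.01,0,0,0,-0.2],[0,0,0.02,0,0,0,-0.2],[0,0,0.025,0,0,0,-0.2],[0,0,0.025,0,0,0,-0.2]]]'
```

```text
clock: 16.25
eef_pos: [0.5233, 0.0776, 0.1693]
tcp_rot: [[0.455, 0.89, -0.0], [0.89, -0.455, 0.0], [-0.0, -0.0, -1.0]]
contact_force: [-0.8, 0.2, -4.7]
opening: 0.049
grasp_force: 88.4
clock: 16.75
eef_pos: [0.5233, 0.0776, 0.1658]
tcp_rot: [[0.455, 0.89, -0.0], [0.89, -0.455, -0.0], [-0.0, -0.0, -1.0]]
contact_force: [-1.5, -0.7, -2.5]
opening: 0.0491
grasp_force: 88.9
```

```bash
python3 -m creep '[[[0,0,0.007,0,0,0,-0.2],[0,0,0.013,0,0,0,-0.2],[0,0,0.013,0,0,0,-0.2]]]'
```

```text
clock: 17.12
eef_pos: [0.5234, 0.0777, 0.1658]
tcp_rot: [[0.455, 0.89, -0.0], [0.89, -0.455, -0.0], [-0.0, -0.0, -1.0]]
contact_force: [-9.4, -0.6, 13.1]
opening: 0.0488
grasp_force: 91.0
```

Firm stop at the expected height. I relax, open and go up, then push lightly on the pillar with shut fingers if the picture leaves doubt.

```bash
python3 -m creep '[[[0,0,-0.013,0,0,0,-0.2],[0,0,-0.013,0,0,0,0.55],[0,0,-0.013,0,0,0,0.55],[0,0,-0.013,0,0,0,0.55],[0,0,-0.013,0,0,0,0.55]]]'; python3 -m creep '[[[0,0,-0.2,0,0,0,0.55],[0,0,-0.5,0,0,0,0.55],[0,0,-0.67,0,0,0,0.55],[0,0,-0.67,0,0,0,0.55]]]'
python3 - <<'E'
from h import *
np.set_printoptions(precision=4,suppress=True)
C={n:camera(n) for n in("wrist","scene")}
for n,c in C.items():
    save(c,n+"8.png")
    for k,z in (("chuck_top",.126),("keeper_peg",.133),("keeper_pivot",.094)):
        for r in pinpoint(k,c)[:2]: print(n,k,round(r["conf"],2),np.round(r["uv"]),atz(c,r["uv"],z,n=="wrist"))
s=read_state();print(s["eef_pos"],s["clock"],s["joint_pos"])
a=rect(C["wrist"],(.5,.11),.133,.1)
cv2.imwrite("pics/r8.png",np.hstack([a[:,:,::-1],cv2.resize(C["scene"]["color"][140:220,250:330],(400,400),interpolation=cv2.INTER_CUBIC)[:,:,::-1]]))
E
```

```text
clock: 17.75
eef_pos: [0.5235, 0.0777, 0.1657]
tcp_rot: [[0.455, 0.89, 0.0], [0.89, -0.455, 0.0], [0.0, 0.0, -1.0]]
contact_force: [0.4, -0.2, -0.1]
opening: 0.0663
grasp_force: 0.0
clock: 18.25
eef_pos: [0.5248, 0.0777, 0.2688]
tcp_rot: [[0.455, 0.89, 0.005], [0.89, -0.455, -0.0], [0.002, 0.005, -1.0]]
contact_force: [0.9, -1.0, 0.4]
opening: 0.0664
grasp_force: 0.0
wrist chuck_top 0.89 [411.  63.] [0.6894 0.1239 0.126 ]
wrist chuck_top 0.71 [249. 204.] [0.5259 0.0787 0.126 ]
wrist keeper_peg 0.85 [130. 162.] [0.4628 0.1516 0.133 ]
wrist keeper_pivot 0.66 [129. 160.] [0.444  0.1535 0.094 ]
wrist keeper_pivot 0.65 [187. 122.] [0.5078 0.1557 0.094 ]
scene chuck_top 0.85 [148. 192.] [ 0.2577 -0.3075  0.126 ]
scene chuck_top 0.63 [345. 222.] [0.7487 0.0732 0.126 ]
scene keeper_peg 0.68 [291. 184.] [0.5434 0.0477 0.133 ]
scene keeper_pivot 0.55 [304. 165.] [0.5009 0.1569 0.094 ]
[0.5229 0.0776 0.265 ] 18.65 [ -0.11     1.2949 104.1464   0.0021  74.6716  26.9886]
```

View pics/r8.png

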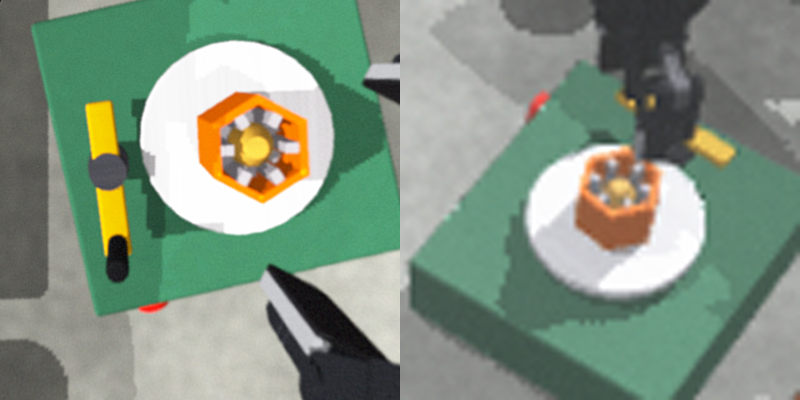

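The chuck is seated and level: the spindle nose is centred in the bore at (255,148) and the flange is flat. The keeper is still open, with its peg top at (117,270), about (0.463, 0.1515), which puts the joint near 1.46. I go over the peg to pinch it.

```bash
python3 -m creep '[[[0.25,-0.58,0,0,0,0,-0.06],[0.25,-0.58,0,0,0,0,-0.06],[0.25,-0.58,0.25,0,0,0,-0.06],[0.25,-0.58,0.25,0,0,0,-0.06],[0.25,-0.58,0.25,0,0,0,-0.06]]]' 40
python3 - <<'E'
from h import *
np.set_printoptions(precision=4,suppress=True)
c=camera("wrist");save(c,"w9.png")
for r in pinpoint("keeper_peg",c)[:2]: print(round(r["conf"],2),np.round(r["uv"]),atz(c,r["uv"],.133,True))
s=read_state();p=s["eef_pos"];R=np.array(s["tcp_rot"]);print(p,R.T@(np.array([.4625,.1516,.182])-p)/.15)
E
```

```text
clock: 19.27
eef_pos: [0.4634, 0.1505, 0.2292]
tcp_rot: [[0.456, 0.89, 0.0], [0.89, -0.456, -0.0], [0.0, 0.0, -1.0]]
contact_force: [0.7, 0.1, -0.7]
opening: 0.0399
grasp_force: 0.0
0.77 [247. 234.] [0.462  0.1506 0.133 ]
[0.464  0.1504 0.2299] [ 0.002  -0.0129  0.3196]
```

View pics/w9.png

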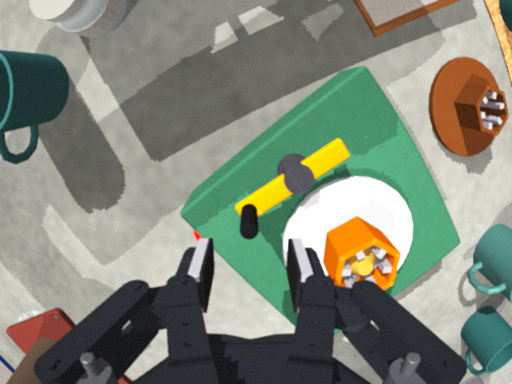

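The peg at (248,230) lies on the centre line between the fingers. I descend and pinch.

```bash
python3 -m creep '[[[0,-0.01,0.15,0,0,0,-0.06],[0,-0.01,0.3,0,0,0,-0.06],[0,-0.01,0.32,0,0,0,-0.06],[0,-0.01,0.32,0,0,0,-0.06]]]' 30; python3 -m creep '[[[0,0,0,0,0,0,-0.8],[0,0,0,0,0,0,-0.8],[0,0,0,0,0,0,-0.8],[0,0,0,0,0,0,-0.8]]]' 30
```

```text
clock: 19.88
eef_pos: [0.4623, 0.1512, 0.1816]
tcp_rot: [[0.456, 0.89, 0.001], [0.89, -0.456, 0.0], [0.001, 0.001, -1.0]]
contact_force: [-0.0, 0.1, 0.5]
opening: 0.0397
grasp_force: 0.0
clock: 20.38
eef_pos: [0.4626, 0.1514, 0.1818]
tcp_rot: [[0.455, 0.89, 0.002], [0.89, -0.455, 0.0], [0.001, 0.002, -1.0]]
contact_force: [1.9, -0.9, 5.9]
opening: 0.0108
grasp_force: 29.6
```

Run:
```python
from h import *
np.set_printoptions(precision=3,suppress=True)
R=np.array(read_state()["tcp_rot"])[:2,:2]; c=np.array([.5052,.1574]);P0=np.array([.4626,.1514])
a=np.arctan2(*(P0-c)[::-1]); f=lambda t:c+.043*np.array([np.cos(a-t),np.sin(a-t)])
for t in range(0,90,9): print(t,R.T@(f(np.radians(t))-P0)/.15, f(np.radians(t)))
```

```text
0 [0. 0.] [0.463 0.151]
9 [ 0.039 -0.023] [0.462 0.158]
18 [ 0.081 -0.039] [0.463 0.165]
27 [ 0.125 -0.049] [0.465 0.171]
36 [ 0.169 -0.052] [0.467 0.178]
45 [ 0.214 -0.048] [0.471 0.183]
54 [ 0.258 -0.037] [0.475 0.188]
63 [ 0.299 -0.019] [0.481 0.193]
72 [0.337 0.005] [0.486 0.196]
81 [0.371 0.035] [0.493 0.199]
```

```bash
python3 -m creep '[[[0.039,-0.023,0,0,0,0,-0.8],[0.081,-0.039,0,0,0,0,-0.8],[0.125,-0.049,0,0,0,0,-0.8],[0.169,-0.052,0,0,0,0,-0.8],[0.169,-0.052,0,0,0,0,-0.8]]]'; python3 -m creep '[[[0.045,0.004,0,0,0,0,-0.8],[0.089,0.015,0,0,0,0,-0.8],[0.13,0.033,0,0,0,0,-0.8],[0.168,0.057,0,0,0,0,-0.8],[0.168,0.057,0,0,0,0,-0.8]]]'
```

```text
clock: 21.0
eef_pos: [0.4673, 0.1772, 0.1817]
tcp_rot: [[0.455, 0.89, 0.002], [0.89, -0.455, -0.001], [0.0, 0.002, -1.0]]
contact_force: [1.8, -3.1, 6.8]
opening: 0.011
grasp_force: 29.7
clock: 21.62
eef_pos: [0.4846, 0.1979, 0.1816]
tcp_rot: [[0.456, 0.89, -0.002], [0.89, -0.456, 0.004], [0.002, -0.004, -1.0]]
contact_force: [-6.7, 8.7, 10.8]
opening: 0.0103
grasp_force: 30.4
```

```bash
python3 -m creep '[[[0.02,0.015,0,0,0,0,-0.8],[0.04,0.028,0,0,0,0,-0.8],[0.055,0.042,0,0,0,0,-0.8],[0.062,0.05,0,0,0,0,-0.8],[0.062,0.05,0,0,0,0,-0.8]]]'
python3 - <<'E'
from h import *
s=read_state();print(s["moment"])
E
```

```text
clock: 22.25
eef_pos: [0.4948, 0.2037, 0.1816]
tcp_rot: [[0.456, 0.89, -0.003], [0.89, -0.456, 0.005], [0.003, -0.005, -1.0]]
contact_force: [-8.0, 10.5, 11.3]
opening: 0.0105
grasp_force: 30.4
[ 1.8035163   1.45593642 -0.25697799]
```

```bash
python3 -m creep '[[[0.01,0.01,0,0,0,0,-0.8],[0.018,0.021,0,0,0,0,-0.8],[0.018,0.021,0,0,0,0,-0.8]]]'
python3 - <<'E'
from h import *
c=camera("wrist");save(c,"w10.png")
a=rect(c,(.505,.15),.098,.075)
g=cv2.inRange(cv2.cvtColor(a,cv2.COLOR_RGB2HSV),(20,150,120),(35,255,255))
n,l,st,ce=cv2.connectedComponentsWithStats(g)
for i in range(1,n):
    if st[i,4]>300: print(st[i],.505-(ce[i][1]-200)*.000375,.15-(ce[i][0]-200)*.000375)
cs,_=cv2.findContours(g,0,2)
for q in cs:
    if cv2.contourArea(q)>300: print(cv2.minAreaRect(q))
cv2.imwrite("pics/r10.png",np.hstack([a,cv2.resize(c["color"],(533,400))[:,60:460]])[:,:,::-1])
E
```

```text
clock: 22.62
eef_pos: [0.499, 0.2053, 0.1817]
tcp_rot: [[0.456, 0.89, -0.002], [0.89, -0.456, 0.007], [0.005, -0.005, -1.0]]
contact_force: [-7.7, 14.0, 10.8]
opening: 0.0105
grasp_force: 30.2
[ 38 201  35  36 632] 0.49923674841772153 0.20558069620253164
((51.76005172729492, 214.78561401367188), (30.642410278320312, 34.1324348449707), 29.24882698059082)
```

View pics/r10.png

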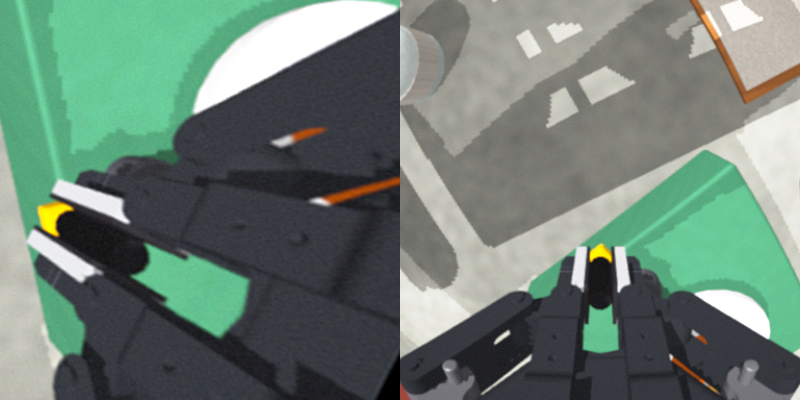

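The fingers hide the bar, but the peg and its yellow tail end at (50,215) are about on the spindle–pivot line. I release, rise and look.

```bash
python3 -m creep '[[[0,0,0,0,0,0,-0.3],[0,0,0,0,0,0,-0.3],[0,0,-0.2,0,0,0,-0.3],[0,0,-0.4,0,0,0,-0.3],[0,0,-0.4,0,0,0,-0.3]]]'; python3 -m creep '[[[-0.7,0,0,0,0,0,-0.3],[-0.7,0,0,0,0,0,-0.3],[-0.7,0,0,0,0,0,-0.3]]]'
python3 - <<'E'
from h import *
np.set_printoptions(precision=4,suppress=True)
c=camera("wrist");save(c,"w11.png")
for k in("keeper_peg","keeper_pivot"):
  for r in pinpoint(k,c)[:2]: print(k,round(r["conf"],2),np.round(r["uv"]),atz(c,r["uv"],Z[k],True))
a=rect(c,(.505,.14),.098,.085)
g=cv2.inRange(cv2.cvtColor(a,cv2.COLOR_RGB2HSV),(20,150,120),(35,255,255))
pts=cv2.findNonZero(g);vx,vy,x0,y0=cv2.fitLine(pts,cv2.DIST_HUBER,0,.01,.01).ravel()
X,Y=.505-(y0-200)*.000425,.14-(x0-200)*.000425;dx,dy=-vy,-vx
if dy<0:dx,dy=-dx,-dy
print("bar angle",np.degrees(np.arctan2(dy,dx)),"thru",X,Y,"x at spindle y",X+dx/dy*(.0776-Y))
E_=cv2.inRange(cv2.cvtColor(a,cv2.COLOR_RGB2HSV),(60,100,40),(90,255,255))
print(read_state()["eef_pos"])
cv2.imwrite("pics/r11.png",np.hstack([a,cv2.resize(c["color"],(533,400))[:,60:460]])[:,:,::-1])
E
```

```text
clock: 23.3
eef_pos: [0.5018, 0.2018, 0.243]
tcp_rot: [[0.456, 0.89, 0.005], [0.89, -0.456, 0.001], [0.003, 0.004, -1.0]]
contact_force: [0.4, -0.5, 0.0]
opening: 0.0299
grasp_force: 0.0
clock: 23.68
eef_pos: [0.4508, 0.1063, 0.2388]
tcp_rot: [[0.458, 0.889, -0.003], [0.889, -0.458, -0.001], [-0.002, -0.002, -1.0]]
contact_force: [0.1, 0.5, -1.1]
opening: 0.0296
grasp_force: 0.0
keeper_peg 0.94 [243.  64.] [0.4938 0.1983 0.133 ]
keeper_pivot 0.71 [287. 117.] [0.5054 0.1538 0.094 ]
bar angle 103.574066 thru 0.51071894 0.13593039 x at spindle y 0.5248026
[0.4526 0.1085 0.2401]
```

View pics/r11.png

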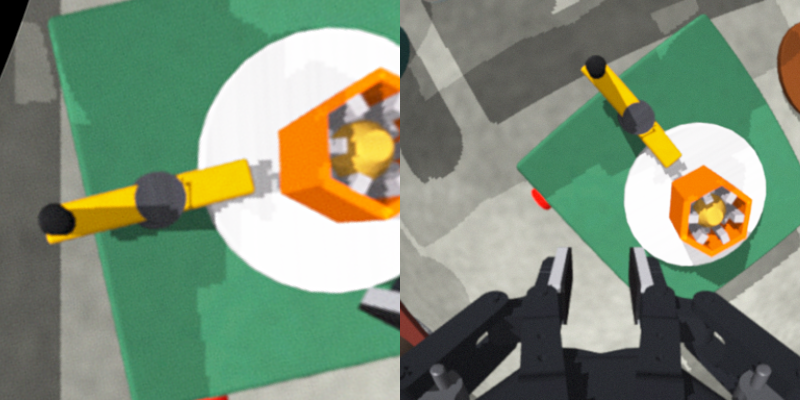

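The keeper lies over the flange and points at the spindle. The bar is at 103.6° against a machine +y of about 102.6°. To be sure it is on its stop, I push the peg with shut fingers from the −x side.

```bash
python3 -m creep '[[[0.25,-0.2,0,0,0,0,-1],[0.5,-0.2,0,0,0,0,-1],[0.5,-0.2,0,0,0,0,-1],[0.5,-0.2,0.15,0,0,0,-1],[0.5,-0.2,0.38,0,0,0,-1]]]'; python3 -m creep '[[[0,0,0,0,0,0,-1],[0.03,0.03,0,0,0,0,-1],[0.055,0.055,0,0,0,0,-1],[0.055,0.055,0,0,0,0,-1]]]'
```

```text
clock: 24.45
eef_pos: [0.4608, 0.1892, 0.1837]
tcp_rot: [[0.454, 0.891, 0.002], [0.891, -0.454, 0.0], [0.001, 0.002, -1.0]]
contact_force: [0.3, -0.2, -0.2]
opening: -0.0
grasp_force: 0.0
clock: 24.95
eef_pos: [0.4722, 0.1926, 0.1849]
tcp_rot: [[0.455, 0.89, 0.002], [0.89, -0.455, 0.001], [0.002, 0.002, -1.0]]
contact_force: [0.3, 1.2, 0.7]
opening: -0.0002
grasp_force: 0.0
```

```bash
python3 -m creep '[[[0.01,0.012,0,0,0,0,-1],[0.02,0.024,0,0,0,0,-1],[0.02,0.024,0,0,0,0,-1]]]'; python3 -m creep '[[[0.007,0.008,0,0,0,0,-1],[0.014,0.016,0,0,0,0,-1],[0.014,0.016,0,0,0,0,-1]]]';python3 -m creep '[[[0.007,0.008,0,0,0,0,-1],[0.007,0.008,0,0,0,0,-1]]]'
```

```text
clock: 25.32
eef_pos: [0.4757, 0.1934, 0.1837]
tcp_rot: [[0.455, 0.89, 0.0], [0.89, -0.455, 0.0], [0.0, 0.0, -1.0]]
contact_force: [-1.6, 0.0, 0.3]
opening: -0.0002
grasp_force: 0.0
clock: 25.7
eef_pos: [0.4779, 0.1939, 0.1832]
tcp_rot: [[0.455, 0.89, -0.002], [0.89, -0.455, -0.001], [-0.002, -0.002, -1.0]]
contact_force: [-4.8, -2.3, 2.0]
opening: 0.0003
grasp_force: 2.2
clock: 25.95
eef_pos: [0.4786, 0.1938, 0.1829]
tcp_rot: [[0.455, 0.89, -0.005], [0.89, -0.455, -0.002], [-0.004, -0.003, -1.0]]
contact_force: [-7.8, -4.1, 4.9]
opening: 0.0001
grasp_force: 4.0
```

The force has risen to about 9 N with almost no motion, so the keeper is on its stop. I back off, rise and make a final check.

```bash
python3 -m creep '[[[-0.08,-0.1,0,0,0,0,-1],[-0.15,-0.2,0,0,0,0,-1],[-0.15,-0.2,-0.4,0,0,0,-1],[-0.15,-0.2,-0.6,0,0,0,-1],[-0.15,-0.2,-0.6,0,0,0,-1]]]'; python3 -m creep '[[[-0.7,0,0,0,0,0,-1],[-0.7,0,0,0,0,0,-1],[-0.7,0,0,0,0,0,-1],[-0.7,0,0,0,0,0,-1]]]'
python3 - <<'E'
from h import *
np.set_printoptions(precision=4,suppress=True)
c=camera("wrist")
a=rect(c,(.505,.14),.098,.085)
g=cv2.inRange(cv2.cvtColor(a,cv2.COLOR_RGB2HSV),(20,150,120),(35,255,255))
n,l,st,ce=cv2.connectedComponentsWithStats(g)
pts=[];
for i in range(1,n):
    if st[i,4]>400 and ce[i][0]<280: pts.append(np.argwhere(l==i)[:,::-1])
p=np.vstack(pts).astype(np.float32)
vx,vy,x0,y0=cv2.fitLine(p,cv2.DIST_HUBER,0,.01,.01).ravel();dx,dy=-vy,-vx
if dy<0:dx,dy=-dx,-dy
print("bar",np.degrees(np.arctan2(dy,dx)))
for k,z in(("keeper_peg",.133),("chuck_top",.126)):
  for r in pinpoint(k,c)[:2]: print(k,round(r["conf"],2),np.round(r["uv"]),atz(c,r["uv"],z,True))
t=camera("top");o=cv2.imread("pics/top1.png")
for k in("mug_a","jar","sponge","brush"):
    print(k,[np.round(r["uv"]).tolist() for r in pinpoint(k,t) if r["conf"]>.4])
    
d=cv2.absdiff(t["color"][:,:,::-1],o).max(2);print(read_state()["contact_force"],read_state()["clock"])
cv2.imwrite("pics/diff.png",d)
E
```

```text
clock: 26.58
eef_pos: [0.4453, 0.1888, 0.2771]
tcp_rot: [[0.455, 0.89, 0.008], [0.89, -0.455, 0.002], [0.005, 0.006, -1.0]]
contact_force: [0.0, -0.1, 0.2]
opening: 0.0001
grasp_force: 0.0
clock: 27.08
eef_pos: [0.3956, 0.0949, 0.2731]
tcp_rot: [[0.456, 0.89, 0.0], [0.89, -0.456, 0.0], [0.0, -0.0, -1.0]]
contact_force: [0.1, -0.2, 0.9]
opening: 0.0
grasp_force: 0.0
bar 104.04015
keeper_peg 0.78 [310.  24.] [0.495  0.1968 0.133 ]
keeper_peg 0.62 [85. 25.] [0.351  0.2833 0.133 ]
chuck_top 0.91 [400. 151.] [0.5243 0.0792 0.126 ]
chuck_top 0.77 [490.  50.] [0.6558 0.1255 0.126 ]
mug_a [[272.0, 122.0], [138.0, 248.0], [215.0, 178.0], [311.0, 128.0]]
jar []
sponge [[358.0, 230.0]]
brush [[362.0, 175.0], [272.0, 123.0]]
[-0.2063  0.1865 -0.4549] 27.475
```

The keeper sits on its stop over the flange. The chuck stopped at TCP 0.1658 m, exactly the grasp height of 0.0898 m plus the 76 mm shoulder, so it is fully home. Handing in.

```bash
python3 -c "
from station import *
print(close_job())"
```

```text
the job is handed in; nothing more can be done
None
```

The orange-hubbed chuck is meshed and fully home on the spindle shoulder, the keeper is closed on its stop over the flange, the gripper touches nothing, and the job is handed in at about 27 s; the arm never came near the mugs, jar, sponge or brush, though I did not compare their final positions one by one.

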